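Set up the fold-down shelf and weigh out chocolate

TASK

In the bakery kitchen, get the packing shelf ready first: pull both slide-out supports all the way out, and only then gently lower the flap until it rests level on them. Next weigh the chocolate: put bar weights on the empty pan of the balance until the pans stand level with all the blocks still on theirs, and let go so that it settles level for a couple of seconds. Then move every chocolate block from the balance onto the lowered flap, side by side and not stacked, and leave the supports out.

Things in the scene. Friction and masses are not known exactly. Their poses are not given: they have to be found in the camera images.
- cabinet: Fold-down shelf unit (fixed), left or right of the balance. Origin on the bench; x points from its front (robot's side) to its back, y to its left seen from the robot. Carcass x +80 to +230 mm, y +-150 mm, 120 mm high; back panel (x +218 to +230 mm) 240 mm high; side cheeks 180 mm high, 12 mm thick, x +120 to +230 mm. The deck behind the flap is empty: fingers fit behind the flap's upper part.
- flap (a joint): Plywood flap, 300 mm wide, 180 long, 16 thick, hinged at its lower edge, no handle. 0 = upright, negative = leaning back (to -0.2), 1.571 = level towards the robot. Stiff hinge (0.8 N m): stays where left; must be pushed all the way, about 5 N near its free edge: pull from behind that edge, then press down on the inner face. Stops level on the supports; without them it goes on past level.
- flap_hinge (a point): Point on the hinge line, middle of its width, 120 mm above the bench, 80 mm along the cabinet's x axis from its origin. The flap's inner face (its top when lowered) passes through this line.
- flap_mid (a point): Centre of the flap's inner face, 90 mm from the hinge line. Its axes: z along the flap from hinge to free edge, y across its width, x out of the inner face (up when the flap is lowered).
- pull_left (a point): Centre of the black upright round pull peg (22 mm diameter, 42 mm high) of the support at cabinet y +115 mm; joined to the support behind it by a 12 mm square stem. 60 mm in front of the support's front end; 81 mm above the bench.
- pull_right (a point): The same at cabinet y -115 mm.
- support_left (a joint): Wooden slide-out support under the flap at cabinet y +115 mm, bar 24 mm wide, 25 mm high, its top 104 mm above the bench: travel in m, 0 = in, 0.13 = fully out against its stop, towards the robot (cabinet -x). 3 N friction; stays where it is left.
- support_right (a joint): The same at cabinet y -115 mm.
- balance: Grey two-pan counter balance, fixed. Origin on the bench at its middle; x points away from the robot, y to the left seen from the robot. The pans move straight up and down, one up as the other goes down; where on a pan things lie does not matter. Between the pans is an empty gap (y -30 to +7 mm); at its far end (x +91 to +108 mm, y -49 to +21 mm) stands a dial plate 75 mm high.
- goods_pan_mid (a point): Centre of the floor of the goods pan (170 mm along balance x, 220 mm along y, rim 6 mm high, 3 mm thick), at balance x 0, y +117 mm, 55 mm above the bench when level.
- weight_pan_mid (a point): Centre of the floor of the weight pan (160 mm along balance x, 190 mm along y, rim 6 mm high, 3 mm thick), at balance x 0, y -125 mm, 55 mm above the bench when level.
- goods_pan (a joint): Height of the goods pan above its level position, in m, from -0.012 (stop: goods heavier) to 0.012 (stop: weights heavier); the weight pan's is the opposite. 0 = level. Sprung: it moves about 6 mm per 100 g of difference, so one 300 g bar too many or too few drives it to the stop; it settles in about 1 s.
- block_large: dark chocolate block, a plain cuboid, 150 mm long (own x) x 52 mm wide (own y) x 60 mm high (own z), about 600 g; origin at the centre of its underside. Starts on the goods pan, long side along the balance's x axis. May be absent (two or three of the three blocks are there).
- block_a: dark chocolate block, a plain cuboid, 130 mm long (own x) x 36 mm wide (own y) x 50 mm high (own z), about 300 g; origin at the centre of its underside. Starts on the goods pan, long side along the balance's x axis. May be absent (two or three of the three blocks are there).
- block_b: dark chocolate block, a plain cuboid, 130 mm long (own x) x 36 mm wide (own y) x 50 mm high (own z), about 300 g; origin at the centre of its underside. Starts on the goods pan, long side along the balance's x axis. Same as block_a. May be absent (two or three of the three blocks are there).
- weight_big: plain steel bar weight, 600 g, cuboid 84 mm long (own x) x 30 mm wide (own y) x 30 mm high (own z); origin at the centre of its underside. Starts on the bench in a row on the robot's side of the balance.
- weight_1: plain steel bar weight, 300 g, cuboid 70 mm long (own x) x 24 mm wide (own y) x 24 mm high (own z); origin at the centre of its underside. Starts on the bench in a row on the robot's side of the balance. The three 300 g bars are alike.
- weight_2: plain steel bar weight, 300 g, cuboid 70 mm long (own x) x 24 mm wide (own y) x 24 mm high (own z); origin at the centre of its underside. Starts on the bench in a row on the robot's side of the balance. The three 300 g bars are alike.
- weight_3: plain steel bar weight, 300 g, cuboid 70 mm long (own x) x 24 mm wide (own y) x 24 mm high (own z); origin at the centre of its underside. Starts on the bench in a row on the robot's side of the balance. The three 300 g bars are alike.
Things that resemble listed ones, but are neither listed nor needed, are in the scene too. Leave any brown, pink or purple look-alike of the weight_big alone.

How it is judged:
By the outcome, as a careful person would: the job done as asked, in the order asked, and still so for the second after the job is handed in, with the robot touching nothing.
Of block_large, block_a, block_b only 2 to 3 are there at a start; the rules pass over those that are not, and their reading is None.
At some moment in a run one of weight_big, weight_1, weight_2, weight_3 may be knocked a few centimetres aside while the robot is not near it.
Once in a run the grip may slacken for a moment while it holds something.
It also fails if it takes over 210 s, if anything falls off the work surface, if the arm or the gripper's body presses on something with over 40 N, if the wrist force passes 120 N, or if a joint passes its speed limit or range.

ROBOT

A 6-joint arm with a two-finger parallel gripper is mounted at the origin on the work surface. World frame = base frame: x ahead of the robot, y to its left, z up, the work surface at z = 0. Lengths are in m, angles in rad, forces in N, time in s.
With the tool pointing down it reaches from about 0.3 to 0.875 m from the base axis. Payload 4.2 kg.
Tool frame: the origin (TCP) lies on the centre line of the jaws, within the pads' length; the fingertips stand 14 mm ahead of it and the grasp point (between the pads) lies 5 mm behind it (arm.tip_extent is the distance from the TCP to the fingertips, in m); z points along the fingers, y is the direction in which the jaws open and shut (so a half turn about z gives the same grasp; the last joint's range is limited). The gripper opens to 85 mm and grips with 20 to 120 N. Pads are 22 mm wide; open, the fingers measure 114 mm over their backs; the gripper's body (76 mm by 85 mm) begins 54 mm behind the grasp point. The pads swing forward as they close: fully open they stand 13 mm farther back than shut.
Start: joints at [1.171, 0.32, 1.565, -0, 1.257, -0.02], TCP at [0.213, 0.534, 0.245] pointing down, gripper open.
Joint ranges: [-3.11, 3.11], [-0.84, 2.01], [0.21, 2.61], [-1.34, 4.49], [0.05, 2.63], [-2.56, 2.56]. Speed limits (rad/s): [2.57, 2.57, 3.14, 3.14, 3.14, 3.14].

INTERFACE

Orientations are given as a unit quaternion [x, y, z, w].
In Python, from bench import monitor, read_camera, camera_info, arm gives the robot as it stands.
- The arm moves only by the tool send_rows, never from a script. Its argument "series" is a list that holds one entry, the list of rows, each a list of 5 numbers: the closure, from 0 (fully open) to 1 (shut), then the shift along the world's x, y, z in m, then the turn about the world's z in rad. A call has 1 to 20 rows; each row is the pose to reach, as a shift and turn from the pose commanded when the call began; what a row does not reach only later rows make up. A row lasts 1/8 s, in which the tool goes at most 62.5 mm and 10.7 degrees, less where a joint would pass 70% of its speed; a pose out of reach is approached as far as the arm can. A call with a gripper value outside its range is refused whole. The fingers move at their own pace and stop on an object; the grip force is fixed at half the most. Time passes only in rows, so rows that repeat a pose let the fingers close. It gives the time, the measured TCP pose, the force and the opening at its end, in the units of the state.
- monitor.sense(): the state, without advancing time (a new reading comes with each control period).
- read_camera(name): name is "side" or "top" or "wrist"; returns (picture, depth): 384x512x3 uint8, red, green, blue; 384x512 float32, m along the optical axis (not along the pixel's ray), 0 where there is no reading.
- camera_info(name): a dict with "camera_matrix" (3x3 intrinsics, pixels), "R" (3x3) and "t" (3): a world point X has camera coordinates R X + t. Camera axes: x right, y down, z forward; pixel columns grow to the right and rows downward; lengths in m; the calibration is good to about 2 mm. A picture is of the moment at which its call begins: read the wrist's pose just before it. camera_info takes no time and is no camera call; for the wrist camera it gives the pose at the moment of the call.
- arm.job_done(): hands the job in, once; it reports no verdict.
The state is a dict: "time_s": time; "joint_pos": joint angles; "dq": joint speeds; "joint_torque": joint torques, N m; "position": TCP position; "orientation": TCP orientation; "wrist_force": force on the tool from outside, world axes, zero at the start; "torque": the same for the moment, N m; "gripper_width": finger opening in m.
Only numpy, scipy, OpenCV 4.12 (cv2) and the standard library are available. Lean on these libraries where they do the work, as an engineer would, in place of code of your own. Each camera call takes 0.05 s, during which the arm holds its last target. There are 200 camera calls.

## Working session

There is one attempt and no reset: what is moved stays moved. The work goes in short steps, Python scripts to look and compute and a tool call to move; the robot and the scene stay as the last step left them, time stands still between calls to the robot, and variables do not carry over. Pictures are saved under pics/ and viewed, about 12 in all and at most 16, crops included, and the job is handed in when it is done.

Besides the shell and the picture viewer there is one more tool, called as name(argument=value, ...), one argument or row to a line, values as JSON. send_rows: Moves the arm, as the interface text tells. Its arguments: {"type":"object","properties":{"series":{"type":"array","items":{"type":"array","items":{"type":"array","items":{"type":"number"}}}}},"required":["series"]}

```bash
mkdir -p pics; ls
cat > h.py <<'E'
import numpy as np, cv2
from bench import monitor, read_camera, camera_info, arm
def snap(name,fn=None):
    ci=camera_info(name); p,d=read_camera(name)
    if fn: cv2.imwrite('pics/'+fn,p[:,:,::-1])
    K=np.array(ci['camera_matrix']);R=np.array(ci['R']);t=np.array(ci['t'])
    np.savez('last_'+name,p=p,d=d,K=K,R=R,t=t)
    return p,d,K,R,t
def cloud(d,K,R,t):
    v,u=np.mgrid[:d.shape[0],:d.shape[1]]
    c=np.stack([(u-K[0,2])/K[0,0]*d,(v-K[1,2])/K[1,1]*d,d],-1)
    X=(c-t)@R
    X[d<=0]=np.nan
    return X
def st():
    s=monitor.sense()
    print({k:np.round(s[k],3).tolist() for k in ('time_s','joint_pos','position','orientation','wrist_force','gripper_width')})
E
python3 - <<'E'
from h import *
st()
a=snap('top','top0.png');b=snap('side','side0.png')
cv2.imwrite('pics/both0.png',np.hstack([a[0],b[0]])[:,:,::-1][:,:, :])
im=cv2.imread('pics/both0.png');cv2.imwrite('pics/both0.png',cv2.resize(im,(800,300)))
for x in (a,b): print(x[2].round(1).tolist(),x[3].round(3).tolist(),x[4].round(3).tolist())
E
```

```text
pics
{'time_s': 0.0, 'joint_pos': [1.171, 0.32, 1.566, 0.0, 1.257, -0.02], 'position': [0.213, 0.534, 0.244], 'orientation': [0.189, 0.982, -0.001, -0.0], 'wrist_force': [-1.185, 1.033, -1.082], 'gripper_width': 0.085}
[[477.4, 0.0, 253.6], [0.0, 477.4, 192.3], [0.0, 0.0, 1.0]] [[0.0, -1.0, 0.002], [-0.984, -0.001, -0.181], [0.181, -0.002, -0.984]] [0.009, 0.459, 1.43]
[[412.0, 0.0, 253.3], [0.0, 412.0, 191.1], [0.0, 0.0, 1.0]] [[0.798, -0.603, 0.006], [-0.298, -0.403, -0.865], [0.524, 0.689, -0.501]] [-0.339, 0.24, 0.948]
```

View pics/top0.png

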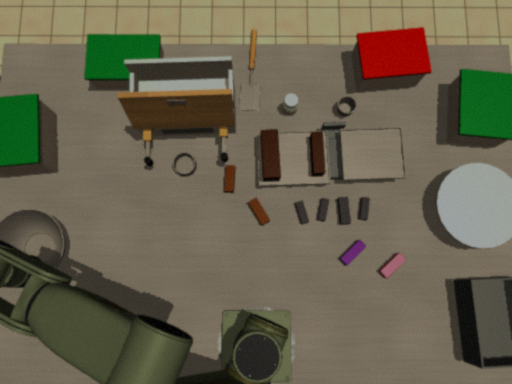

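View pics/side0.png

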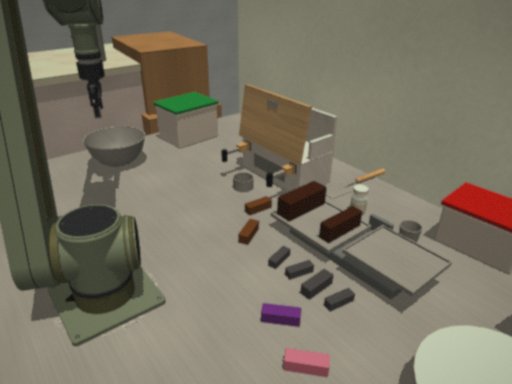

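Top view: the cabinet is at (180,90) with pull pegs at (149,160) and (224,155). The goods pan holds a larger block (270,155) and a smaller one (318,153). There are four dark bars in a row at (301,212), (323,209), (344,210) and (364,208); the largest, at 344, fits weight_big. The brown, purple and pink bars are look-alikes.

Run:
```python
from h import *
def fit(X,m,name,cam=None):
    n,l=cv2.connectedComponents(m.astype(np.uint8))
    for i in range(1,n):
        P=X[(l==i)]; P=P[~np.isnan(P[:,0])]
        if len(P)<25: continue
        v,u=np.argwhere(l==i).mean(0)
        r=cv2.minAreaRect((P[:,:2]*1000).astype(np.float32))
        print(name,'px',int(u),int(v),'n',len(P),'z',np.percentile(P[:,2],[5,50,95]).round(3),'c',np.round(r[0],0),'size',np.round(r[1],0),'ang',round(r[2],1))
z=np.load('last_top.npz');p=z['p'].astype(int);X=cloud(z['d'],z['K'],z['R'],z['t'])
r,g,b=p[...,0],p[...,1],p[...,2]
Z=X[...,2]
dark=(p.max(-1)<75)
roi=np.zeros(dark.shape,bool);roi[190:230,285:380]=1
fit(X,dark&roi&(Z>.015),'bar')
roi[:]=0;roi[120:190,255:330]=1
fit(X,roi&(Z>.08),'block')
roi[:]=0;roi[120:192,250:412]=1
fit(X,roi&(Z>.035)&(Z<.08),'pan')
roi[:]=0;roi[120:175,135:235]=1
fit(X,roi&(Z>.07)&(Z<.115)&(p.max(-1)<60),'peg')
roi[:]=0;roi[40:140,110:240]=1
fit(X,roi&(Z>.225),'backtop/flap')
fit(X,roi&(Z>.26),'flaptop')
fit(X,roi&(Z>.165)&(Z<.19)&(r-b<25),'cheek')
np.set_printoptions(suppress=True,linewidth=200)
for u in (130,180,225): print(u,[(v,*X[v,u].round(3)) for v in range(54,140,5)])
z=np.load('last_side.npz');Xs=cloud(z['d'],z['K'],z['R'],z['t']);ps=z['p'].astype(int)
# flap plane from side
roi=np.zeros(ps.shape[:2],bool);roi[85:165,235:315]=1
m=roi&(Xs[...,2]>.14)&(ps[...,0]-ps[...,2]>40)
P=Xs[m];c=P.mean(0);print('flap n',np.linalg.svd(P-c)[2].round(3),c.round(3),P.min(0).round(3),P.max(0).round(3))
roi[:]=0;roi[140:190,215:300]=1
fit(Xs,roi&(ps.max(-1)<45)&(Xs[...,2]>.06)&(Xs[...,2]<.105),'pegside')
```

```text
bar px 343 210 n 275 z [0.021 0.03  0.035] c [ 406. -269.] size [84. 31.] ang 4.6
bar px 363 208 n 176 z [0.017 0.025 0.029] c [ 413. -334.] size [25. 69.] ang 82.5
bar px 322 209 n 173 z [0.019 0.024 0.03 ] c [ 410. -205.] size [24. 70.] ang 77.3
bar px 301 212 n 170 z [0.019 0.024 0.03 ] c [ 401. -139.] size [69. 25.] ang 15.7
block px 270 154 n 866 z [0.097 0.104 0.108] c [568. -40.] size [152.  52.] ang 2.9
block px 317 152 n 520 z [0.087 0.093 0.099] c [ 573. -183.] size [130.  37.] ang 1.6
pan px 338 155 n 5902 z [0.04  0.064 0.073] c [ 581. -226.] size [188. 448.] ang 2.2
peg px 191 127 n 63 z [0.071 0.073 0.08 ] c [656. 200.] size [  6. 135.] ang 1.9
peg px 223 156 n 50 z [0.079 0.102 0.107] c [559.  99.] size [18. 19.] ang 37.3
peg px 148 161 n 57 z [0.075 0.1   0.108] c [546. 328.] size [20. 19.] ang 20.2
backtop/flap px 177 60 n 706 z [0.227 0.239 0.245] c [800. 223.] size [ 17. 300.] ang 2.1
backtop/flap px 175 100 n 2243 z [0.232 0.279 0.302] c [671. 219.] size [ 33. 301.] ang 2.4
flaptop px 175 97 n 1543 z [0.264 0.294 0.303] c [673. 218.] size [ 27. 300.] ang 1.9
cheek
[... 3109 characters left out ...]
0.222)), (114, np.float64(0.659), np.float64(0.091), np.float64(0.191)), (119, np.float64(0.652), np.float64(0.093), np.float64(0.168)), (124, np.float64(0.647), np.float64(0.094), np.float64(0.138)), (129, np.float64(0.641), np.float64(0.096), np.float64(0.107)), (134, np.float64(0.626), np.float64(0.096), np.float64(0.105)), (139, np.float64(0.613), np.float64(0.096), np.float64(0.097))]
flap n [[-0.042  0.999 -0.008]
 [ 0.17   0.015  0.985]
 [-0.985 -0.04   0.17 ]] [0.657 0.198 0.221] [0.633 0.063 0.14 ] [0.689 0.368 0.299]
pegside px 224 155 n 34 z [0.067 0.085 0.099] c [540. 322.] size [10. 16.] ang 36.7
pegside px 268 179 n 60 z [0.066 0.087 0.101] c [556.  96.] size [23. 13.] ang 51.7
```

send_rows(
  series=[
    [[0,0.333,-0.206,-0.03,0.42],[0,0.333,-0.206,-0.03,0.42],[0,0.333,-0.206,-0.03,0.42],[0,0.333,-0.206,-0.03,0.42],[0,0.333,-0.206,-0.03,0.42],[0,0.333,-0.206,-0.03,0.42],[0,0.333,-0.206,-0.03,0.42],[0,0.333,-0.206,-0.03,0.42],[0,0.333,-0.206,-0.03,0.42],[0,0.333,-0.206,-0.1,0.42],[0,0.333,-0.206,-0.13,0.42],[0,0.333,-0.206,-0.162,0.42],[0,0.333,-0.206,-0.162,0.42],[0.9,0.333,-0.206,-0.162,0.42],[0.9,0.333,-0.206,-0.162,0.42],[0.9,0.333,-0.206,-0.162,0.42],[0.9,0.333,-0.206,-0.162,0.42],[0.9,0.333,-0.206,-0.162,0.42]],
  ],
)

```text
time_s: 2.35
position: [0.5466, 0.328, 0.0845]
orientation: [-0.02, 1.0, 0.0, 0.001]
wrist_force: [-0.8, -1.0, 5.8]
gripper_width: 0.0206
```

send_rows(
  series=[
    [[0.9,-0.015,-0.001,0,0],[0.9,-0.035,-0.0015,0,0],[0.9,-0.055,-0.002,0,0],[0.9,-0.075,-0.003,0,0],[0.9,-0.095,-0.004,0,0],[0.9,-0.11,-0.0045,0,0],[0.9,-0.12,-0.005,0,0],[0.9,-0.126,-0.005,0,0],[0.9,-0.13,-0.005,0,0],[0.9,-0.13,-0.005,0,0]],
  ],
)

```text
time_s: 3.6
position: [0.4371, 0.3243, 0.0864]
orientation: [-0.024, 0.999, 0.003, 0.022]
wrist_force: [59.9, -16.9, -19.7]
gripper_width: 0.0199
```

send_rows(
  series=[
    [[0.9,0.01,0,0,0],[0.9,0.02,0.0,0,0],[0.9,0.02,0.0,0,0]],
  ],
)

```text
time_s: 3.98
position: [0.4397, 0.3241, 0.0863]
orientation: [-0.02, 1.0, 0.002, 0.004]
wrist_force: [3.3, -2.5, 15.2]
gripper_width: 0.0205
```

Run:
```python
from h import *
st(); a=snap('top'); b=snap('side')
cv2.imwrite('pics/p1.png',np.hstack([cv2.resize(a[0][30:200,80:280],(400,340)),cv2.resize(b[0][60:230,190:390],(400,340))])[:,:,::-1])
```

```text
{'time_s': 3.975, 'joint_pos': [0.615, 0.422, 1.855, -0.002, 0.856, -0.995], 'position': [0.44, 0.324, 0.086], 'orientation': [-0.02, 1.0, 0.002, 0.004], 'wrist_force': [3.254, -2.474, 15.155], 'gripper_width': 0.02}
```

View pics/p1.png

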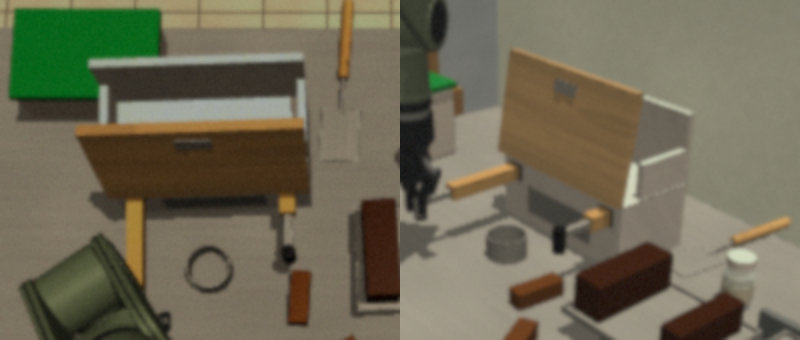

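send_rows(
  series=[
    [[0.9,-0.004,0,0,0],[0.9,-0.009,0,0,0],[0.9,-0.009,0,0,0]],
  ],
)

```text
time_s: 4.45
position: [0.4375, 0.3241, 0.0863]
orientation: [-0.022, 1.0, 0.002, 0.012]
wrist_force: [26.4, -8.4, -0.1]
gripper_width: 0.0201
```

send_rows(
  series=[
    [[0,0,0,0,0],[0,0,0,0,0],[0,0,0,0,0],[0,0,0,0.1,0],[0,0,0,0.1,0],[0,0.04,-0.08,0.1,0],[0,0.132,-0.225,0.1,0],[0,0.132,-0.225,0.1,0],[0,0.132,-0.225,0.1,0],[0,0.132,-0.225,0.1,0],[0,0.132,-0.225,0.1,0],[0,0.132,-0.225,0.05,0],[0,0.132,-0.225,0,0],[0,0.132,-0.225,0,0],[0.9,0.132,-0.225,0,0],[0.9,0.132,-0.225,0,0],[0.9,0.132,-0.225,0,0],[0.9,0.132,-0.225,0,0],[0.9,0.132,-0.225,0,0]],
  ],
)

```text
time_s: 6.82
position: [0.5598, 0.0983, 0.0848]
orientation: [-0.02, 1.0, 0.0, 0.001]
wrist_force: [-1.4, 1.3, 6.3]
gripper_width: 0.0204
```

send_rows(
  series=[
    [[0.9,-0.015,-0.001,0,0],[0.9,-0.035,-0.0015,0,0],[0.9,-0.055,-0.002,0,0],[0.9,-0.075,-0.003,0,0],[0.9,-0.09,-0.004,0,0],[0.9,-0.1,-0.004,0,0],[0.9,-0.108,-0.004,0,0],[0.9,-0.115,-0.0045,0,0],[0.9,-0.12,-0.005,0,0],[0.9,-0.12,-0.005,0,0]],
  ],
)

```text
time_s: 8.07
position: [0.4528, 0.0943, 0.0852]
orientation: [-0.021, 1.0, 0.001, 0.015]
wrist_force: [32.0, 0.6, -22.0]
gripper_width: 0.0201
```

send_rows(
  series=[
    [[0,0.004,0,0,0],[0,0.004,0,0,0],[0,0.004,0,0,0],[0,0,0,0.1,0],[0,0,0,0.29,0],[1,0,0,0.29,0],[1,0,0,0.29,0],[1,0,0,0.29,0],[1,0,0,0.29,0],[1,0.278,0.122,0.29,0],[1,0.278,0.122,0.29,0],[1,0.278,0.122,0.29,0],[1,0.278,0.122,0.29,0],[1,0.278,0.122,0.29,0],[1,0.278,0.122,0.29,0],[1,0.278,0.122,0.29,0]],
  ],
)

```text
time_s: 10.07
position: [0.7165, 0.2148, 0.3714]
orientation: [-0.02, 1.0, -0.001, -0.002]
wrist_force: [0.2, -0.4, -0.1]
gripper_width: 0.0001
```

Run:
```python
from h import *
st(); a=snap('top'); b=snap('side')
cv2.imwrite('pics/p2.png',np.hstack([cv2.resize(a[0][30:200,80:280],(400,340)),cv2.resize(b[0][40:210,190:390],(400,340))])[:,:,::-1])
```

```text
{'time_s': 10.075, 'joint_pos': [0.276, 0.6, 0.798, -0.0, 1.748, -1.335], 'position': [0.717, 0.215, 0.371], 'orientation': [-0.02, 1.0, -0.001, -0.002], 'wrist_force': [0.244, -0.439, -0.106], 'gripper_width': 0.0}
```

View pics/p2.png

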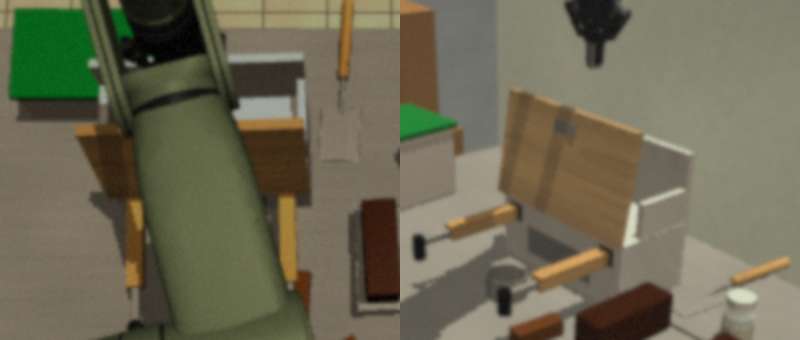

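Both supports are out, at about equal length. Next I lower the fingers behind the flap's upper edge and pull it forward.

send_rows(
  series=[
    [[1,0,0,-0.06,0],[1,0,0,-0.098,0],[1,0,0,-0.098,0],[1,-0.012,0,-0.098,0],[1,-0.024,0,-0.096,0],[1,-0.037,0,-0.093,0],[1,-0.05,-0.002,-0.089,0],[1,-0.065,-0.002,-0.09,0],[1,-0.08,-0.003,-0.092,0],[1,-0.094,-0.003,-0.096,0],[1,-0.108,-0.004,-0.101,0],[1,-0.122,-0.004,-0.107,0],[1,-0.135,-0.005,-0.115,0],[1,-0.147,-0.005,-0.124,0],[1,-0.158,-0.006,-0.134,0],[1,-0.158,-0.006,-0.134,0]],
  ],
)

```text
time_s: 12.18
position: [0.5585, 0.2091, 0.2412]
orientation: [-0.02, 1.0, 0.0, 0.001]
wrist_force: [-0.4, -0.1, -0.3]
gripper_width: 0.0
```

Run:
```python
from h import *
st(); b=snap('side'); z=np.load('last_side.npz')
cv2.imwrite('pics/p3.png',cv2.resize(b[0][40:240,190:390],(500,500))[:,:,::-1])
```

```text
{'time_s': 12.175, 'joint_pos': [0.339, 0.355, 1.522, 0.0, 1.262, -1.273], 'position': [0.559, 0.209, 0.241], 'orientation': [-0.02, 1.0, 0.0, 0.001], 'wrist_force': [-0.373, -0.108, -0.28], 'gripper_width': 0.0}
```

View pics/p3.png

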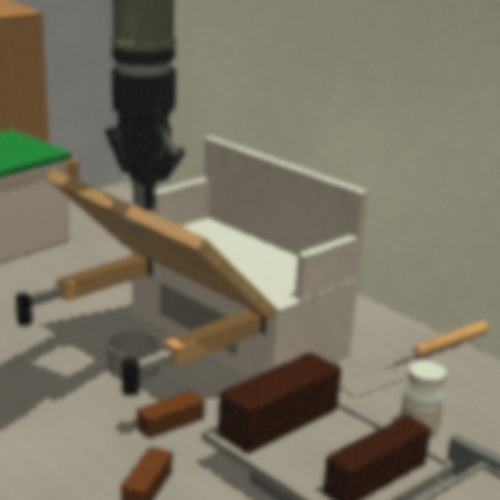

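send_rows(
  series=[
    [[1,-0.009,0,-0.012,0],[1,-0.018,-0.001,-0.024,0],[1,-0.026,-0.001,-0.037,0],[1,-0.032,-0.001,-0.051,0],[1,-0.036,-0.001,-0.065,0],[1,-0.04,-0.001,-0.079,0],[1,-0.042,-0.001,-0.09,0],[1,-0.042,-0.001,-0.099,0],[1,-0.042,-0.001,-0.105,0],[1,-0.042,-0.001,-0.109,0],[1,-0.042,-0.001,-0.109,0]],
  ],
)

```text
time_s: 13.6
position: [0.5168, 0.208, 0.1339]
orientation: [-0.02, 1.0, 0.0, 0.0]
wrist_force: [-8.4, -1.8, 25.4]
gripper_width: 0.0001
```

send_rows(
  series=[
    [[1,0,0,0.05,0],[0,0,0,0.15,0],[0,0,0,0.15,0],[0,-0.11,-0.3,0.15,0],[0,-0.11,-0.3,0.15,0],[0,-0.11,-0.3,0.15,0],[0,-0.11,-0.3,0.15,0],[0,-0.11,-0.3,0.15,0],[0,-0.11,-0.3,0.15,0],[0,-0.11,-0.3,0.15,0]],
  ],
)

```text
time_s: 14.85
position: [0.4071, -0.0921, 0.2801]
orientation: [-0.019, 1.0, 0.0, -0.0]
wrist_force: [0.7, 0.4, -0.8]
gripper_width: 0.0853
```

```bash
cat >> h.py <<'E'
def fit(X,m,name,minn=25):
    n,l=cv2.connectedComponents(m.astype(np.uint8))
    for i in range(1,n):
        P=X[(l==i)]; P=P[~np.isnan(P[:,0])]
        if len(P)<minn: continue
        v,u=np.argwhere(l==i).mean(0)
        r=cv2.minAreaRect((P[:,:2]*1000).astype(np.float32)); w,h=r[1]; ang=r[2] if w>h else r[2]+90
        ang=(ang+90)%180-90
        print(name,'px',int(u),int(v),'n',len(P),'z',np.percentile(P[:,2],[5,50,95]).round(3),'c',np.round(r[0],0),'size',np.round(sorted(r[1]),0),'long ang',round(ang,1))
def survey():
    p,d,K,R,t=snap('top');X=cloud(d,K,R,t);Z=X[...,2];p=p.astype(int)
    dark=p.max(-1)<75
    box=lambda a,b,c,e:(X[...,0]>a)&(X[...,0]<b)&(X[...,1]>c)&(X[...,1]<e)
    fit(X,dark&box(.3,.49,-.42,0)&(Z>.015)&(Z<.045),'bar')
    fit(X,dark&box(.45,.7,-.36,0.02)&(Z>.055),'onpan')
    fl=box(.44,.66,.06,.37)&(Z>.07)&(Z<.14)
    fit(X,fl,'flap')
    P=X[fl&(p[...,0]-p[...,2]>40)]
    if len(P)>100: print('flap n',np.linalg.svd(P-P.mean(0),full_matrices=False)[2][2].round(3),'zmed',np.median(P[:,2]).round(4))
    for nm,y in (('goods',-.11),('weight',-.35)):
        m=box(.5,.65,y-.1,y+.1)&(Z>.03)&(Z<.075); print(nm,'z',np.median(Z[m]).round(4),m.sum())
    return p,X
E
python3 - <<'E'
from h import *
st(); p,X=survey(); cv2.imwrite('pics/t4.png',p.astype(np.uint8)[:,:,::-1])
cv2.imwrite('pics/t4c.png',cv2.resize(p.astype(np.uint8)[60:290,110:420],(775,575))[:,:,::-1])
E
```

```text
{'time_s': 14.85, 'joint_pos': [-0.25, 0.045, 1.826, 0.001, 1.272, -1.86], 'position': [0.407, -0.092, 0.28], 'orientation': [-0.019, 1.0, 0.0, -0.0], 'wrist_force': [0.698, 0.404, -0.768], 'gripper_width': 0.085}
bar px 343 210 n 275 z [0.023 0.03  0.036] c [ 406. -269.] size [29. 84.] long ang 4.8
bar px 259 212 n 122 z [0.025 0.031 0.036] c [399. -12.] size [22. 77.] long ang 0.0
bar px 301 212 n 166 z [0.018 0.024 0.03 ] c [ 400. -139.] size [24. 67.] long ang 15.1
bar px 376 218 n 177 z [0.018 0.024 0.03 ] c [ 382. -371.] size [26. 71.] long ang -7.5
onpan px 332 125 n 64 z [0.056 0.067 0.078] c [ 664. -239.] size [ 9. 69.] long ang 86.6
onpan px 268 152 n 773 z [0.092 0.104 0.108] c [567. -39.] size [ 51. 150.] long ang 2.9
onpan px 316 140 n 235 z [0.077 0.093 0.099] c [ 607. -182.] size [37. 62.] long ang 1.4
flap px 183 153 n 6353 z [0.115 0.121 0.126] c [552. 216.] size [220. 303.] long ang -89.3
flap n [ 0.002  0.    -1.   ] zmed 0.121
goods z 0.0443 510
weight z 0.0675 2984
```

View pics/t4c.png

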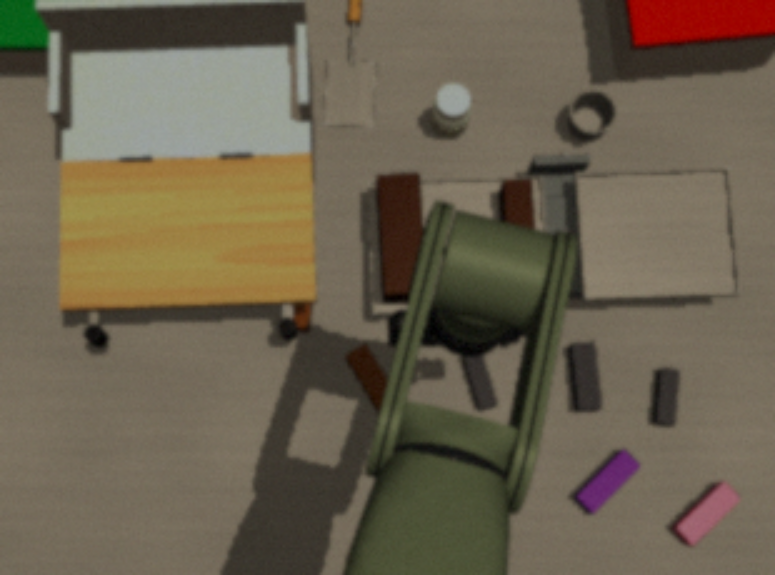

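Flap measures level (z 0.121). The knocked bar now sits at (376,218). In the crop the big steel bar is the 84x30 dark grey one at (343,210); the brown bar at (259,212), the purple and the pink are look-alikes. Next I grasp weight_big.

send_rows(
  series=[
    [[0.35,0,-0.177,-0.12,0.045],[0.35,0,-0.177,-0.12,0.045],[0.35,0,-0.177,-0.12,0.045],[0.35,0,-0.177,-0.12,0.045],[0.35,0,-0.177,-0.18,0.045],[0.35,0,-0.177,-0.23,0.045],[0.35,0,-0.177,-0.258,0.045],[0.35,0,-0.177,-0.258,0.045],[0.35,0,-0.177,-0.258,0.045],[0.95,0,-0.177,-0.258,0.045],[0.95,0,-0.177,-0.258,0.045],[0.95,0,-0.177,-0.258,0.045],[0.95,0,-0.177,-0.258,0.045]],
  ],
)

```text
time_s: 16.52
position: [0.4087, -0.2701, 0.0242]
orientation: [-0.043, 0.999, -0.002, 0.002]
wrist_force: [1.2, -0.9, 6.2]
gripper_width: 0.0287
```

Run:
```python
from h import *
st(); z=np.load('last_top.npz');X=cloud(z['d'],z['K'],z['R'],z['t'])
print(X[154,372],X[150:159,360:385].reshape(-1,3).mean(0).round(3))
m=(abs(X[...,2]-.0675)<.008)&(X[...,1]<-.25)&(X[...,1]>-.5)&(X[...,0]>.45)&(X[...,0]<.7)
fit(X,m,'wpan',500)
```

```text
{'time_s': 16.525, 'joint_pos': [-0.607, 0.444, 2.043, 0.0, 0.649, -2.264], 'position': [0.409, -0.27, 0.024], 'orientation': [-0.043, 0.999, -0.002, 0.002], 'wrist_force': [1.191, -0.9, 6.171], 'gripper_width': 0.029}
[ 0.57622767 -0.35592971  0.06186624] [ 0.575 -0.355  0.067]
wpan px 372 153 n 3114 z [0.063 0.068 0.073] c [ 578. -354.] size [163. 192.] long ang -88.1
```

send_rows(
  series=[
    [[0.95,0,0,0.04,0],[0.95,0,0,0.1,0],[0.95,0,0,0.12,0],[0.95,0.17,-0.05,0.12,-0.04],[0.95,0.17,-0.05,0.12,-0.04],[0.95,0.17,-0.05,0.12,-0.04],[0.95,0.17,-0.05,0.12,-0.04],[0.95,0.17,-0.05,0.12,-0.04],[0.95,0.17,-0.05,0.09,-0.04],[0.95,0.17,-0.05,0.077,-0.04],[0.95,0.17,-0.05,0.068,-0.04],[0.95,0.17,-0.05,0.068,-0.04]],
  ],
)

```text
time_s: 18.02
position: [0.5762, -0.3187, 0.0909]
orientation: [-0.023, 1.0, 0.0, -0.001]
wrist_force: [-4.6, 1.5, 1.2]
gripper_width: 0.0288
```

send_rows(
  series=[
    [[0.4,0.17,0,0,0]],
  ],
)

```text
time_s: 18.15
position: [0.6366, -0.3194, 0.0916]
orientation: [-0.021, 1.0, 0.0, -0.001]
wrist_force: [2.5, -1.3, 0.2]
gripper_width: 0.0461
```

I wrote an x shift of 0.17 into that release row by mistake. I'm checking where the bar ended up before moving again.

Run:
```python
from h import *
st(); b=snap('wrist');a=snap('side')
cv2.imwrite('pics/p5.png',np.hstack([cv2.resize(b[0],(400,300)),cv2.resize(a[0][180:330,250:450],(400,300))])[:,:,::-1])
```

```text
{'time_s': 18.15, 'joint_pos': [-0.481, 0.646, 1.411, -0.001, 1.088, -2.094], 'position': [0.637, -0.319, 0.092], 'orientation': [-0.021, 1.0, 0.0, -0.001], 'wrist_force': [2.462, -1.276, 0.245], 'gripper_width': 0.046}
```

View pics/p5.png

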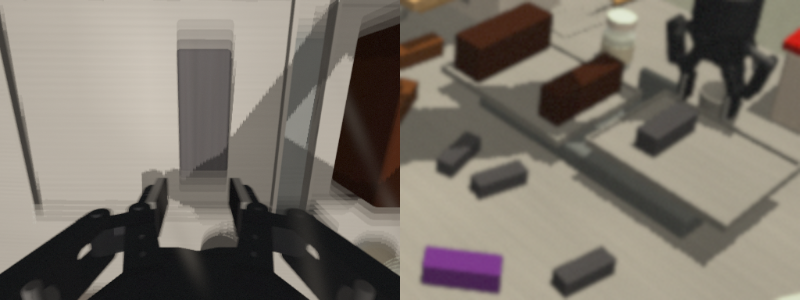

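send_rows(
  series=[
    [[0.4,0,0,0.06,0],[0.4,0,0,0.12,0],[0.4,0,0.1,0.16,0],[0.4,-0.1,0.2,0.16,0],[0.4,-0.1,0.2,0.16,0],[0.4,-0.1,0.2,0.16,0],[0.4,-0.1,0.2,0.16,0]],
  ],
)

```text
time_s: 19.12
position: [0.5387, -0.1169, 0.2536]
orientation: [-0.024, 1.0, -0.0, 0.003]
wrist_force: [0.6, -1.1, 0.1]
gripper_width: 0.0514
```

Run:
```python
from h import *
st(); p,X=survey()
```

```text
{'time_s': 19.125, 'joint_pos': [-0.235, 0.274, 1.609, 0.001, 1.253, -1.854], 'position': [0.539, -0.117, 0.254], 'orientation': [-0.024, 1.0, -0.0, 0.003], 'wrist_force': [0.591, -1.099, 0.082], 'gripper_width': 0.051}
bar px 326 204 n 27 z [0.018 0.025 0.03 ] c [ 420. -217.] size [ 7. 44.] long ang -5.8
bar px 259 211 n 106 z [0.024 0.03  0.038] c [400. -10.] size [19. 68.] long ang -0.1
bar px 376 218 n 174 z [0.018 0.024 0.029] c [ 382. -369.] size [23. 71.] long ang -9.1
onpan px 290 110 n 148 z [0.59  0.614 0.632] c [516. -62.] size [ 11. 134.] long ang -11.9
onpan px 314 129 n 1969 z [0.097 0.549 0.611] c [ 518. -130.] size [118. 164.] long ang -14.2
onpan px 286 110 n 28 z [0.572 0.59  0.619] c [518. -53.] size [ 3. 41.] long ang -7.9
onpan px 268 151 n 722 z [0.093 0.104 0.109] c [547. -41.] size [ 51. 191.] long ang 3.0
onpan px 360 152 n 338 z [0.07  0.096 0.102] c [ 573. -315.] size [33. 83.] long ang 2.4
flap px 183 153 n 6346 z [0.115 0.121 0.126] c [552. 216.] size [220. 302.] long ang -89.1
flap n [ 0.002  0.001 -1.   ] zmed 0.1209
goods z 0.0445 186
weight z 0.0674 2637
```

send_rows(
  series=[
    [[0.35,-0.157,-0.253,0,-0.18],[0.35,-0.157,-0.253,0,-0.18],[0.35,-0.157,-0.253,0,-0.18],[0.35,-0.157,-0.253,0,-0.18],[0.35,-0.157,-0.253,0,-0.18],[0.35,-0.157,-0.253,-0.06,-0.18],[0.35,-0.157,-0.253,-0.12,-0.18],[0.35,-0.157,-0.253,-0.18,-0.18],[0.35,-0.157,-0.253,-0.231,-0.18],[0.35,-0.157,-0.253,-0.231,-0.18],[0.35,-0.157,-0.253,-0.231,-0.18],[0.95,-0.157,-0.253,-0.231,-0.18],[0.95,-0.157,-0.253,-0.231,-0.18],[0.95,-0.157,-0.253,-0.231,-0.18],[0.95,-0.157,-0.253,-0.231,-0.18],[0.95,-0.157,-0.253,-0.231,-0.18]],
  ],
)

```text
time_s: 21.18
position: [0.3837, -0.373, 0.0216]
orientation: [0.067, 0.998, -0.001, 0.002]
wrist_force: [-0.1, 0.4, 6.3]
gripper_width: 0.0224
```

send_rows(
  series=[
    [[0.95,0,0,0.05,0],[0.95,0,0,0.11,0],[0.95,0.193,-0.018,0.12,0.18],[0.95,0.193,-0.018,0.12,0.18],[0.95,0.193,-0.018,0.12,0.18],[0.95,0.193,-0.018,0.12,0.18],[0.95,0.193,-0.018,0.12,0.18],[0.95,0.193,-0.018,0.09,0.18],[0.95,0.193,-0.018,0.075,0.18],[0.95,0.193,-0.018,0.065,0.18],[0.95,0.193,-0.018,0.06,0.18],[0.95,0.193,-0.018,0.06,0.18]],
  ],
)

```text
time_s: 22.68
position: [0.5755, -0.3902, 0.0796]
orientation: [-0.023, 1.0, -0.0, 0.0]
wrist_force: [-1.6, -0.1, -1.2]
gripper_width: 0.0222
```

send_rows(
  series=[
    [[0.4,0,0,0,0],[0.4,0,0,0,0],[0.4,0,0,0,0],[0.4,0,0,0.06,0],[0.4,0,0,0.12,0],[0.4,0,0,0.17,0],[0.4,-0.2,0,0.17,0],[0.4,-0.2,0,0.17,0],[0.4,-0.2,0,0.17,0],[0.4,-0.2,0,0.17,0],[0.4,-0.2,0,0.17,0],[0.4,-0.2,0,0.17,0],[0.4,-0.2,0,0.17,0],[0.4,-0.2,0,0.17,0],[0.4,-0.2,0,0.17,0],[0.4,-0.2,0,0.17,0],[0.4,-0.2,0,0.17,0],[0.4,-0.2,0,0.17,0]],
  ],
)

```text
time_s: 24.92
position: [0.3756, -0.39, 0.2494]
orientation: [-0.023, 1.0, -0.0, 0.0]
wrist_force: [0.5, 0.3, 0.1]
gripper_width: 0.0512
```

Run:
```python
from h import *
st(); p,X=survey(); a=snap('side')
cv2.imwrite('pics/p6.png',np.hstack([cv2.resize(p.astype(np.uint8)[90:240,220:420],(400,300)),cv2.resize(a[0][150:330,230:470],(400,300))])[:,:,::-1])
```

```text
{'time_s': 24.925, 'joint_pos': [-0.825, 0.264, 1.634, 0.0, 1.244, -2.441], 'position': [0.376, -0.39, 0.249], 'orientation': [-0.023, 1.0, -0.0, 0.0], 'wrist_force': [0.503, 0.313, 0.123], 'gripper_width': 0.051}
bar px 322 209 n 177 z [0.019 0.024 0.029] c [ 410. -206.] size [24. 69.] long ang -11.9
bar px 301 212 n 172 z [0.019 0.024 0.03 ] c [ 401. -139.] size [23. 69.] long ang 16.1
onpan px 333 125 n 60 z [0.057 0.067 0.077] c [ 664. -238.] size [ 7. 66.] long ang 88.7
onpan px 268 153 n 1013 z [0.059 0.116 0.121] c [570. -34.] size [ 66. 157.] long ang 0.8
onpan px 316 152 n 654 z [0.058 0.105 0.111] c [ 581. -181.] size [ 44. 146.] long ang -0.2
onpan px 359 154 n 318 z [0.06  0.084 0.089] c [ 573. -315.] size [32. 84.] long ang 2.0
flap px 183 153 n 6335 z [0.115 0.121 0.126] c [551. 216.] size [220. 303.] long ang -89.4
flap n [-0.001 -0.001  1.   ] zmed 0.1209
goods z 0.057 1660
weight z 0.0545 2590
```

View pics/p6.png

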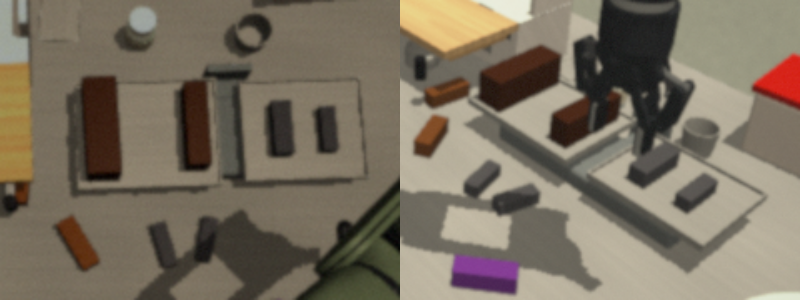

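The balance is level: the pans read 0.057 and 0.0545, and the block tops at 0.116 and 0.105 match level. I wait for it to settle, then go to the small block.

send_rows(
  series=[
    [[0.2,0,0,0,0],[0.2,0,0,0,0],[0.2,0,0,0,0],[0.2,0,0,0,0],[0.2,0,0,0,0],[0.2,0,0,0,0],[0.2,0,0,0,0],[0.2,0,0,0,0],[0.2,0,0,0,0],[0.2,0,0,0,0],[0.2,0,0,0,0],[0.2,0,0,0,0],[0.2,0.197,0.207,0,0],[0.2,0.197,0.207,0,0],[0.2,0.197,0.207,0,0],[0.2,0.197,0.207,0,0],[0.2,0.197,0.207,0,0],[0.2,0.197,0.207,0,0],[0.2,0.197,0.207,0,0]],
  ],
)

```text
time_s: 27.4
position: [0.5722, -0.1833, 0.2491]
orientation: [-0.023, 1.0, -0.0, -0.0]
wrist_force: [-0.4, -1.0, 0.9]
gripper_width: 0.0682
```

Run:
```python
from h import *
st(); p,X=survey()
```

```text
{'time_s': 27.4, 'joint_pos': [-0.329, 0.359, 1.496, -0.001, 1.288, -1.945], 'position': [0.572, -0.183, 0.249], 'orientation': [-0.023, 1.0, -0.0, -0.0], 'wrist_force': [-0.417, -1.029, 0.871], 'gripper_width': 0.068}
bar px 261 214 n 174 z [0.025 0.03  0.036] c [399.  -9.] size [30. 73.] long ang 30.7
onpan px 320 100 n 162 z [0.588 0.614 0.634] c [ 536. -120.] size [ 11. 177.] long ang -17.3
onpan px 320 85 n 70 z [0.551 0.587 0.611] c [ 576. -123.] size [ 4. 88.] long ang -18.4
onpan px 344 113 n 2085 z [0.339 0.559 0.616] c [ 533. -176.] size [105. 183.] long ang -24.8
onpan px 304 128 n 69 z [0.301 0.346 0.634] c [ 553. -113.] size [ 11. 204.] long ang -13.7
onpan px 274 155 n 1485 z [0.056 0.113 0.121] c [567. -63.] size [139. 166.] long ang -6.8
onpan px 362 160 n 97 z [0.073 0.084 0.089] c [ 556. -326.] size [22. 63.] long ang -17.3
flap px 183 153 n 6348 z [0.115 0.121 0.126] c [552. 216.] size [220. 303.] long ang -89.2
flap n [ 0.002  0.002 -1.   ] zmed 0.121
goods z 0.057 991
weight z 0.0547 1694
```

send_rows(
  series=[
    [[0.2,0,0,-0.06,0],[0.2,0,0,-0.12,0],[0.2,0,0,-0.15,0],[0.2,0,0,-0.17,0],[0.2,0,0,-0.17,0],[0.2,0,0,-0.17,0],[0.95,0,0,-0.17,0],[0.95,0,0,-0.17,0],[0.95,0,0,-0.17,0],[0.95,0,0,-0.17,0],[0.95,0,0,-0.17,0]],
  ],
)

```text
time_s: 28.82
position: [0.573, -0.1831, 0.0795]
orientation: [-0.023, 1.0, -0.0, 0.0]
wrist_force: [1.3, -1.7, -0.1]
gripper_width: 0.0356
```

send_rows(
  series=[
    [[0.95,0,0,0.04,0],[0.95,0,0,0.09,0],[0.95,0,0,0.13,0],[0.95,0,0,0.13,0],[0.95,-0.01,0.05,0.13,0],[0.95,-0.01,0.1,0.13,0],[0.95,-0.01,0.15,0.13,0],[0.95,-0.01,0.2,0.13,0],[0.95,-0.01,0.25,0.13,0],[0.95,-0.01,0.3,0.13,0],[0.95,-0.01,0.318,0.13,0],[0.95,-0.01,0.318,0.13,0],[0.95,-0.01,0.318,0.13,0]],
  ],
)

```text
time_s: 30.45
position: [0.5622, 0.1338, 0.2084]
orientation: [-0.022, 1.0, -0.001, -0.001]
wrist_force: [0.4, -0.6, -2.3]
gripper_width: 0.0356
```

Run:
```python
from h import *
st(); a=snap('side')
cv2.imwrite('pics/p7.png',cv2.resize(a[0][50:260,190:440],(600,504))[:,:,::-1])
```

```text
{'time_s': 30.45, 'joint_pos': [0.214, 0.35, 1.615, -0.001, 1.179, -1.401], 'position': [0.562, 0.134, 0.208], 'orientation': [-0.022, 1.0, -0.001, -0.001], 'wrist_force': [0.436, -0.574, -2.258], 'gripper_width': 0.036}
```

View pics/p7.png

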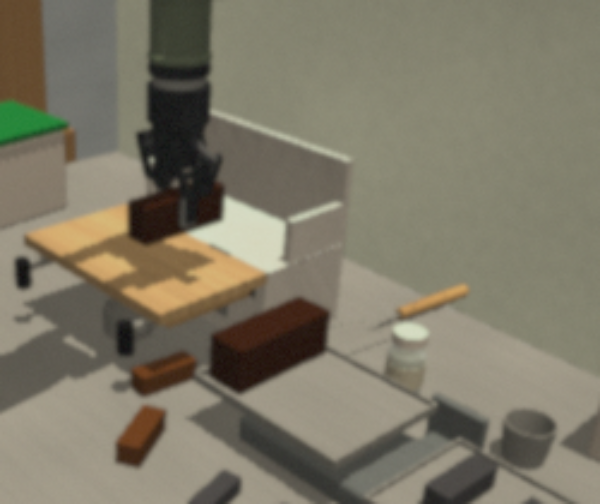

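send_rows(
  series=[
    [[0.95,0,0,-0.03,0],[0.95,0,0,-0.05,0],[0.95,0,0,-0.058,0],[0.95,0,0,-0.062,0],[0.95,0,0,-0.064,0],[0.95,0,0,-0.064,0]],
  ],
)

```text
time_s: 31.25
position: [0.563, 0.135, 0.1459]
orientation: [-0.023, 1.0, 0.0, 0.001]
wrist_force: [0.1, 0.5, -3.2]
gripper_width: 0.0352
```

send_rows(
  series=[
    [[0.95,0,0,-0.001,0],[0.95,0,0,-0.002,0],[0.95,0,0,-0.002,0]],
  ],
)

```text
time_s: 31.62
position: [0.563, 0.1352, 0.1448]
orientation: [-0.023, 1.0, 0.0, 0.001]
wrist_force: [-3.3, -0.6, 5.4]
gripper_width: 0.035
```

Contact made. I release to a partial opening, lift and go above the large block.

send_rows(
  series=[
    [[0.25,0,0,0,0],[0.25,0,0,0,0],[0.25,0,0,0,0],[0.25,0,0,0.05,0],[0.25,0,0,0.1,0],[0.0,0,-0.1,0.1,0],[0.0,0.005,-0.175,0.1,0],[0.0,0.005,-0.175,0.1,0],[0.0,0.005,-0.175,0.1,0],[0.0,0.005,-0.175,0.1,0],[0.0,0.005,-0.175,0.1,0]],
  ],
)

```text
time_s: 33.0
position: [0.5676, -0.0387, 0.2433]
orientation: [-0.023, 1.0, 0.0, -0.0]
wrist_force: [0.8, 0.2, -0.4]
gripper_width: 0.0854
```

Run:
```python
from h import *
st(); p,d,K,R,t=snap('top');X=cloud(d,K,R,t);Z=X[...,2];pi=p.astype(int)
q=(X[...,0]>.42)&(X[...,0]<.7)&(X[...,1]>.04)&(X[...,1]<.38)&(Z>.15)&(Z<.2)
fit(X,q,'onflap')
q=(X[...,0]>.45)&(X[...,0]<.7)&(X[...,1]>-.3)&(X[...,1]<.05)
fit(X,q&(Z>.1)&(Z<.145),'large')
cv2.imwrite('pics/p8.png',cv2.resize(p[60:240,110:350],(640,480))[:,:,::-1])
```

```text
{'time_s': 33.0, 'joint_pos': [-0.089, 0.312, 1.582, 0.0, 1.249, -1.706], 'position': [0.568, -0.039, 0.243], 'orientation': [-0.023, 1.0, 0.0, -0.0], 'wrist_force': [0.782, 0.233, -0.434], 'gripper_width': 0.085}
onflap px 132 104 n 38 z [0.15  0.171 0.183] c [694. 363.] size [10. 13.] long ang -79.8
onflap px 209 149 n 583 z [0.163 0.171 0.175] c [564. 136.] size [ 36. 131.] long ang 2.7
large px 269 140 n 44 z [0.123 0.128 0.132] c [601. -38.] size [10. 51.] long ang 86.2
```

View pics/p8.png

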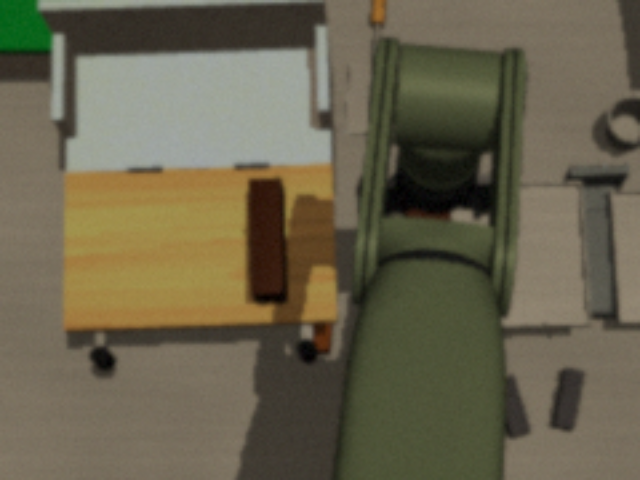

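send_rows(
  series=[
    [[0,0,0,-0.05,0.01],[0,0,0,-0.1,0.01],[0,0,0,-0.13,0.01],[0,0,0,-0.148,0.01],[0,0,0,-0.148,0.01],[0.95,0,0,-0.148,0.01],[0.95,0,0,-0.148,0.01],[0.95,0,0,-0.148,0.01],[0.95,0,0,-0.148,0.01],[0.95,0,0,-0.148,0.01],[0.95,0,0,-0.148,0.01]],
  ],
)

```text
time_s: 34.42
position: [0.5685, -0.0402, 0.0957]
orientation: [-0.028, 1.0, -0.0, 0.001]
wrist_force: [2.8, -1.8, 1.6]
gripper_width: 0.0514
```

send_rows(
  series=[
    [[0.95,0,0,0.04,0],[0.95,0,0,0.09,0],[0.95,0,0,0.145,0],[0.95,0,0,0.145,0],[0.95,0,0,0.145,0],[0.95,-0.004,0.05,0.145,0],[0.95,-0.004,0.1,0.145,0],[0.95,-0.004,0.15,0.145,0],[0.95,-0.004,0.2,0.145,0],[0.95,-0.004,0.25,0.145,0],[0.95,-0.004,0.295,0.145,0],[0.95,-0.004,0.312,0.145,0],[0.95,-0.004,0.312,0.145,0],[0.95,-0.004,0.312,0.145,0]],
  ],
)

```text
time_s: 36.17
position: [0.5632, 0.2706, 0.2389]
orientation: [-0.027, 1.0, -0.001, -0.001]
wrist_force: [-0.2, -0.2, -4.4]
gripper_width: 0.0508
```

Run:
```python
from h import *
st(); a=snap('side')
cv2.imwrite('pics/p9.png',cv2.resize(a[0][50:260,190:440],(600,504))[:,:,::-1])
```

```text
{'time_s': 36.175, 'joint_pos': [0.43, 0.404, 1.452, -0.001, 1.29, -1.195], 'position': [0.563, 0.271, 0.239], 'orientation': [-0.027, 1.0, -0.001, -0.001], 'wrist_force': [-0.241, -0.239, -4.392], 'gripper_width': 0.051}
```

View pics/p9.png

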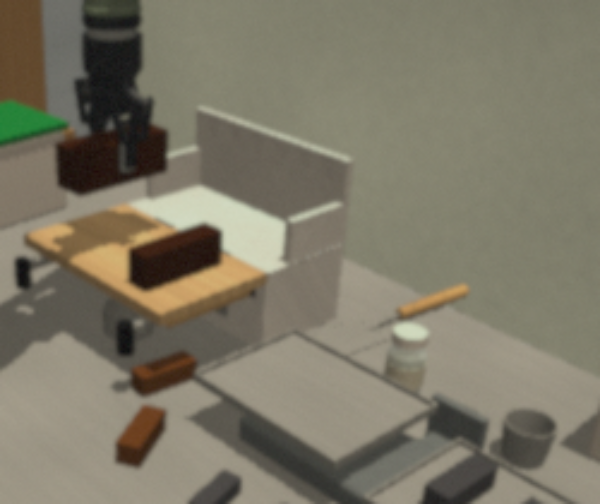

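send_rows(
  series=[
    [[0.95,0,0,-0.04,0],[0.95,0,0,-0.07,0],[0.95,0,0,-0.082,0],[0.95,0,0,-0.087,0],[0.95,0,0,-0.089,0],[0.95,0,0,-0.09,0],[0.95,0,0,-0.09,0]],
  ],
)

```text
time_s: 37.1
position: [0.564, 0.2722, 0.151]
orientation: [-0.028, 1.0, 0.0, 0.001]
wrist_force: [0.3, 0.3, -6.6]
gripper_width: 0.0515
```

send_rows(
  series=[
    [[0.95,0,0,-0.001,0],[0.95,0,0,-0.002,0],[0.95,0,0,-0.002,0]],
  ],
)

```text
time_s: 37.48
position: [0.5639, 0.2723, 0.1503]
orientation: [-0.028, 1.0, 0.0, 0.001]
wrist_force: [-3.1, -1.9, 5.9]
gripper_width: 0.0513
```

send_rows(
  series=[
    [[0,0,0,0,0],[0,0,0,0,0],[0,0,0,0,0],[0,0,0,0.05,0],[0,0,0,0.1,0],[0,0,0,0.14,0],[0,-0.22,0.1,0.14,0],[0,-0.22,0.1,0.14,0],[0,-0.22,0.1,0.14,0],[0,-0.22,0.1,0.14,0],[0,-0.22,0.1,0.14,0],[0,-0.22,0.1,0.14,0]],
  ],
)

```text
time_s: 38.98
position: [0.3442, 0.3721, 0.2885]
orientation: [-0.028, 1.0, 0.0, 0.0]
wrist_force: [0.8, -0.4, 0.3]
gripper_width: 0.0856
```

Run:
```python
from h import *
st(); p,X=survey();Z=X[...,2]
q=(X[...,0]>.42)&(X[...,0]<.68)&(X[...,1]>.04)&(X[...,1]<.38)&(Z>.15)&(Z<.2)
fit(X,q,'onflap')
a=snap('side')
cv2.imwrite('pics/p10.png',np.hstack([cv2.resize(p.astype(np.uint8)[60:240,110:410],(400,240)),cv2.resize(a[0][50:290,190:450],(400,370))[:240+0]])[:,:,::-1])
```

```text
{'time_s': 38.975, 'joint_pos': [0.802, 0.186, 1.639, -0.001, 1.316, -0.824], 'position': [0.344, 0.372, 0.288], 'orientation': [-0.028, 1.0, 0.0, 0.0], 'wrist_force': [0.802, -0.384, 0.334], 'gripper_width': 0.086}
bar px 322 209 n 178 z [0.018 0.024 0.029] c [ 410. -206.] size [24. 70.] long ang -11.6
bar px 301 212 n 173 z [0.019 0.024 0.03 ] c [ 401. -139.] size [23. 69.] long ang 16.0
onpan px 332 125 n 62 z [0.057 0.069 0.077] c [ 665. -238.] size [ 8. 67.] long ang 87.4
onpan px 359 154 n 286 z [0.059 0.073 0.079] c [ 573. -316.] size [31. 83.] long ang 1.8
flap px 185 154 n 4641 z [0.114 0.121 0.126] c [552. 215.] size [220. 302.] long ang -89.2
flap n [ 0.001  0.001 -1.   ] zmed 0.1209
goods z 0.0677 3060
weight z 0.0445 2874
onflap px 161 149 n 1054 z [0.165 0.18  0.185] c [564. 273.] size [ 54. 153.] long ang 3.3
onflap px 209 149 n 587 z [0.162 0.171 0.175] c [562. 136.] size [ 36. 129.] long ang 3.0
```

View pics/p10.png

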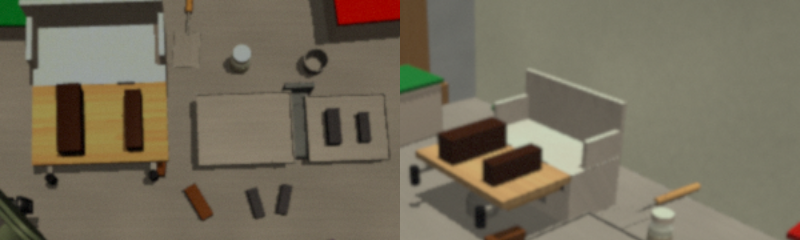

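Both blocks lie side by side on the level flap, the supports are out and the goods pan is empty. I'm handing in.

```bash
python3 -c "
from bench import arm; print(arm.job_done())"
```

```text
the job is handed in; nothing more can be done
None
```

The job is done and handed in after about 39 s of robot time.

- **Supports:** I pulled both out until they met a hard stop, each moving about 11 cm. They seem to have started about 2 cm out. The images show both out equally and still out at the end, but I did not measure their travel directly.
- **Flap:** I lowered it after the supports were out. It measures level, at about 121 mm above the bench.
- **Weighing:** Only the large block and one small block were there. I put the 600 g bar and one 300 g bar on the empty pan. With the arm clear, the pans read 57.0 and 54.5 mm at 24.9 s, and 57.0 and 54.7 mm at 27.4 s. The 2 to 3 mm gap is within the camera's depth noise, and the tops of the blocks matched the level height.
- **Blocks:** Both stand on the flap about 9 cm apart, upright and not stacked, and the goods pan is empty.

**Slips:**
- While releasing the 600 g bar I typed a wrong sideways shift of the arm. The bar moved only a few millimetres and stayed on the pan.
- The first support's stop was met at about 62 N at the wrist. That is under the 120 N limit, but I can't rule out that it counted against the 40 N limit on pressing with the arm or gripper body. Only the fingers were holding the peg.

One 300 g bar was knocked aside during the run, and I found it again and used it for the weighing. I left the look-alikes alone.

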